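Open the lamp's battery tube

TASK

The blue battery tube of a work lamp leans in its cradle on the bench, closed by a tight orange screw cap. Unscrew the cap anticlockwise, without forcing the thread, taking a fresh grip as often as needed until the thread lets it go, then lift it off without dropping it and set it down upright, open side down, flat inside the grey tray. Leave the bottle, the battery pack and the screwdriver where they are.

Things in the scene. Friction and masses are not known exactly. Their poses are not given: they have to be found in the camera images.
- cap_center (a point): centre of the orange ribbed screw cap: round, 52 mm across, 38 mm tall, about 80 g, flat closed top with black disc and white dot. z = screw axis, out of the closed top. Solid gripping band 5 to 19 mm above this point along z; below it a hollow skirt with lugs inside. Grip the band with the fingers along the axis, at any angle round it; the rim stays 3 mm or more above the shoulder.
- battery_tube: blue tube, 60 mm across, fixed in the cradle. Origin: centre of its lower end. z runs up along the tube and is the screw axis, leaning 30 degrees from vertical towards the robot. Shoulder at z = 100 mm, neck (40 mm over the thread) up to z = 124 mm. With the cap screwed down, the cap's rim is at z = 103, its centre at 122, its top at 141 mm. Until free, the thread blocks any pull.
- thread (a point): screw axis at the top of the neck. Right-hand three-start thread: turned anticlockwise seen from above (positive about z) the cap rises 18 mm per turn (2.9 mm per rad); it comes free after about 3/4 turn (4.5 to 5 rad), 13 to 14 mm up, then lifts off along z (30 mm more). About 1 mm play. It does not run back when let go; once free it may fall off the leaning neck if let go.
- contact_disc (a joint): sprung brass disc in the mouth of the neck, hidden under the cap; sliding along the screw axis, 0 = pressed home (cap tight), 0.005 m = fully out. It presses on the inside of the cap with 9 N at 0 and 1.5 N at 0.005, and so holds the thread tight.
- cradle: grey and aluminium cradle fixed to the bench that holds the tube: base plate 150 x 110 x 10 mm. Origin on the bench top; x axis horizontal, the tube leans towards its -x. Nothing of it stands beside the cap or the neck.
- tray: shallow square grey tray fixed to the bench, 130 x 130 mm outside, rim 10 mm high and 4 mm thick, black rubber floor 7 mm above the bench. Origin at the centre of its underside, z up. The cap's centre is 26 mm above the bench when it stands on the floor.
- bottle_center (a point): white squeeze bottle with a red tip, 52 mm in diameter, 150 mm tall, standing; point on its axis 60 mm above its foot. To be left alone.
- pack_center (a point): blue and yellow battery pack, 35 x 50 x 54 mm, standing; point at its centre. To be left alone.
- driver_center (a point): red-handled screwdriver, 196 mm long, 24 mm thick, lying; point near its middle. To be left alone.
Things that resemble listed ones, but are neither listed nor needed, are in the scene too. There is more than one size of the part that bears cap_center; the job needs the middle-sized.

How it is judged:
By the outcome, as a careful person would: the job done as asked, in the order asked, and still so for the second after the job is handed in, with the robot touching nothing.
It also fails if it takes over 72 s, if anything falls off the work surface, if the arm or the gripper's body presses on something with over 40 N, if the wrist force passes 120 N, or if a joint passes its speed limit or range.

ROBOT

A 6-joint arm with a two-finger parallel gripper is mounted at the origin on a cart in front of the work surface, level with it; the furniture and walls round the work are solid. World frame = base frame: x ahead of the robot, y to its left, z up, the work surface at z = 0. Lengths are in m, angles in rad, forces in N, time in s.
With the tool pointing down it reaches from about 0.3 to 0.875 m from the base axis. Payload 6.4 kg.
Tool frame: the origin (TCP) lies at the very end of the fingers, on their centre line; the grasp point (between the pads) lies 19 mm behind it (ctrl.tcp_to_grasp is the distance from the TCP to the grasp point, in m); z points along the fingers, y is the direction in which the jaws open and shut (so a half turn about z gives the same grasp; the last joint's range is limited). The gripper opens to 85 mm and grips with 20 to 120 N. Pads are 22 mm wide; open, the fingers measure 114 mm over their backs; the gripper's body (76 mm by 85 mm) begins 54 mm behind the grasp point. The pads swing forward as they close: fully open they stand 13 mm farther back than shut.
Start: joints at [-1.333, 0.181, 1.607, -0, 1.354, -0.206], TCP at [0.247, -0.519, 0.203] pointing down, gripper open.
Joint ranges: [-2.99, 2.99], [-0.89, 2.07], [0.3, 2.58], [-1.14, 4.28], [0, 2.63], [-3.12, 3.12]. Speed limits (rad/s): [2.57, 2.57, 3.01, 3.14, 3.14, 3.14].

INTERFACE

Orientations are given as a unit quaternion [w, x, y, z].
In Python, from bench import ctrl gives the robot as it stands. The module is installed in compiled form; this text tells all that it offers.
- The arm moves only by the tool drive_tool, never from a script. Its argument "deltas" is a list of rows, each an object with "slide": the shift along the tool's x, y, z as a fraction of full scale, a list of three; "delta_rot": the turn, a rotation vector about the tool's x, y, z as a fraction of full scale, a list of three; "hand": the opening, from 0 (shut) to 1 (fully open). In form: [{"slide": [tx, ty, tz], "delta_rot": [wx, wy, wz], "hand": hand}, ...]. A call has exactly 5 rows; each row shifts and turns the commanded pose from where the row before left it, along the tool's axes as they then stand; what a row does not reach is not made up. Full scale, the value 1, is 50 mm for a shift and 180 degrees for a turn. A row lasts 1/8 s, in which the tool goes at most 62.5 mm and 10.7 degrees, less where a joint would pass 70% of its speed; a pose out of reach is approached as far as the arm can. A call with a number of a shift or a turn outside -1 to 1 is refused whole. A call with a gripper value outside its range is refused whole. The fingers move at their own pace and stop on an object; the grip force is fixed at half the most. Time passes only in rows, so rows that do not move let the fingers close, or fill a call up. It gives the time, the measured TCP pose, the force and the opening at its end, in the units of the state.
- ctrl.get_obs(): the state, without advancing time (a new reading comes with each control period).
- ctrl.camera(name): name is "side" or "top" or "wrist"; returns a dict with "frame" (420x560x3 uint8, red, green, blue), "mtx" (3x3 intrinsics, pixels), "R" (3x3) and "t" (3): a world point X has camera coordinates R X + t. Camera axes: x right, y down, z forward; pixel columns grow to the right and rows downward; lengths in m; the calibration is good to about 2 mm. A picture is of the moment at which its call begins. There is no depth.
- ctrl.hand_in(): hands the job in, once; it reports no verdict.
The state is a dict: "time_s": time; "q": joint angles; "dq": joint speeds; "joint_efforts": joint torques, N m; "eef_pos": TCP position; "eef_rot": TCP orientation; "wrist_force": force on the tool from outside, world axes, zero at the start; "torque": the same for the moment, N m; "opening": opening from 0.0 (shut) to 1.0 (fully open).
Only numpy, scipy, OpenCV 4.12 (cv2) and the standard library are available. Lean on these libraries where they do the work, as an engineer would, in place of code of your own. Each camera call takes 0.05 s, during which the arm holds its last target.

## Working session

There is one attempt and no reset: what is moved stays moved. The work goes in short steps, Python scripts to look and compute and a tool call to move; the robot and the scene stay as the last step left them, time stands still between calls to the robot, and variables do not carry over. Pictures are saved under pics/ and viewed, and the job is handed in when it is done.

Besides the shell and the picture viewer there is one more tool, called as a command line: name --argument value ..., lists and objects as JSON in quotes. drive_tool: Moves the arm, as the interface text tells. Its arguments: {"type":"object","properties":{"deltas":{"type":"array","items":{"type":"object","properties":{"slide":{"type":"array","items":{"type":"number"}},"delta_rot":{"type":"array","items":{"type":"number"}},"hand":{"type":"number"}}}}},"required":["deltas"]}

```bash
mkdir -p pics; ls; python3 - <<'E'
from bench import ctrl
import cv2
o=ctrl.get_obs()
for k,v in o.items(): print(k,v)
print(ctrl.tcp_to_grasp)
for n in ['side','top','wrist']:
    c=ctrl.camera(n); cv2.imwrite(f'pics/{n}0.png',c['frame'][:,:,::-1])
    print(n,c['mtx'].tolist(),c['R'].round(4).tolist(),c['t'].round(4).tolist())
E
```

```text
pics
time_s 0.0
q [-1.33329162e+00  1.81546655e-01  1.60806766e+00 -3.42813460e-06
  1.35378610e+00 -2.06310950e-01]
dq [-0.00020889 -0.00022137 -0.00078146  0.00063047  0.00051823  0.00175843]
joint_efforts [-7.55452379e-05 -4.44876480e+01 -3.51334333e+01 -2.39293540e-04
  9.40700993e-03  4.19081277e-05]
eef_pos [ 0.24675649 -0.51866586  0.20255222]
eef_rot [-9.03744623e-04  9.75478848e-01  2.20091343e-01 -1.57704740e-05]
wrist_force [-0.15872808 -0.09522203 -0.39115196]
torque [ 0.01124306 -0.08321137  0.09997294]
opening 1.0005809839162882
0.0187
side [[458.4002134153294, 0.0, 276.4203899877977], [0.0, 458.4002134153294, 193.36871828735713], [0.0, 0.0, 1.0]] [[-0.8815, -0.4722, -0.0013], [-0.2903, 0.5441, -0.7872], [0.3725, -0.6935, -0.6167]] [0.4493, 0.2538, 0.987]
top [[522.2632253709969, 0.0, 277.46533316994027], [0.0, 522.2632253709969, 204.35070407468066], [0.0, 0.0, 1.0]] [[0.0822, -0.9966, 0.006], [-0.9753, -0.0817, -0.2051], [0.2049, 0.011, -0.9787]] [-0.0815, 0.5482, 1.4614]
wrist [[345.04938205437287, 0.0, 278.58644749633453], [0.0, 345.04938205437287, 214.05095485371436], [0.0, 0.0, 1.0]] [[0.4308, -0.9024, -0.0025], [-0.8585, -0.4107, 0.3071], [-0.2782, -0.1302, -0.9517]] [-0.5744, -0.0421, 0.3803]
```

View pics/side0.png

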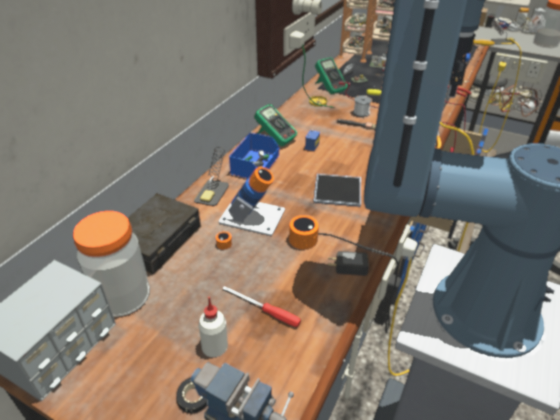

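View pics/top0.png

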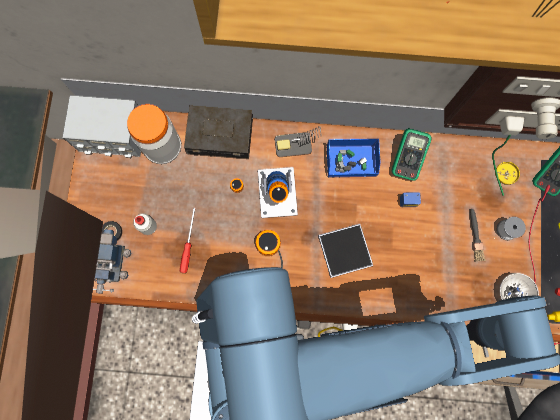

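View pics/wrist0.png

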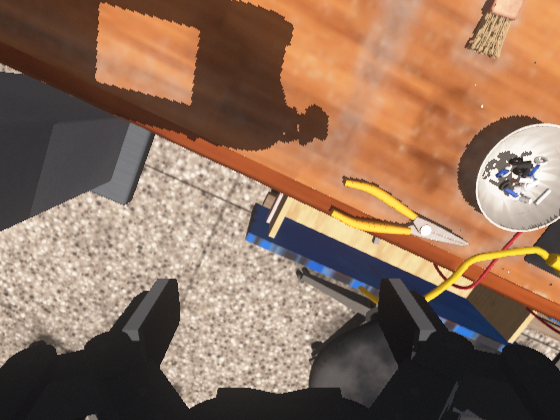

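Candidates for the cap:
- Orange cap on the blue tube: top (278,193), side (261,180).
- Larger orange cap on the bench, with a cable beside it: top (268,242), side (304,231).
- Small orange cap on the bench: top (237,185), side (224,240).
- Orange lid of the jar: top (148,122).

The description fits the one on the tube, so I'll check it in a close crop.

```bash
python3 - <<'E'
import cv2,numpy as np
t=cv2.imread('pics/top0.png');s=cv2.imread('pics/side0.png')
a=cv2.resize(t[160:265,220:380],None,fx=4.5,fy=4.5,interpolation=cv2.INTER_CUBIC)[:, :780]
cv2.imwrite('pics/ctop.png',a)
b=cv2.resize(s[150:260,200:370],None,fx=4.5,fy=4.5,interpolation=cv2.INTER_CUBIC)
cv2.imwrite('pics/cside.png',b)
E
```

```text
(no output)
```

View pics/ctop.png

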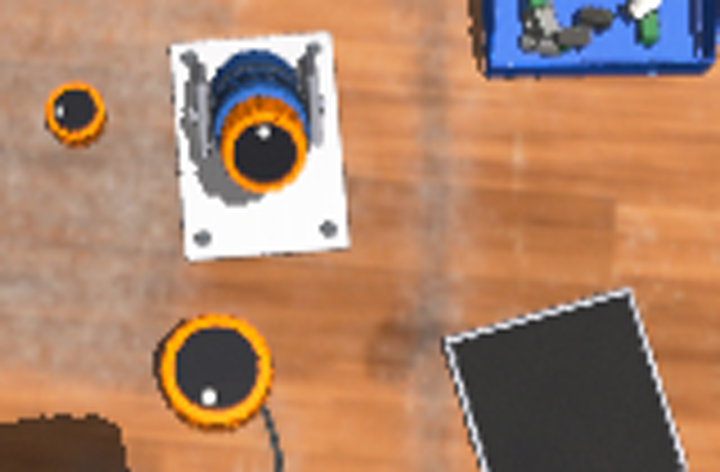

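View pics/cside.png

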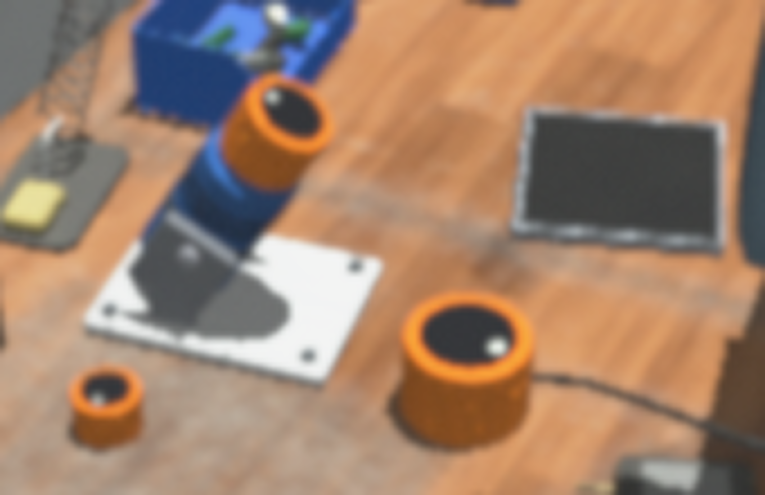

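The crop confirms it: the cap on the tube has a black disc with a white dot and is middle-sized. The other two stand loose on the bench. Next I'll measure its top centre, the plate direction and the tray.

```bash
cat > h.py <<'E'
import numpy as np,cv2
from bench import ctrl
from scipy.spatial.transform import Rotation as Rn
def ray(c,u,v):
    d=np.linalg.inv(c['mtx'])@np.array([u,v,1.]); R=np.array(c['R']);t=np.array(c['t'])
    d=R.T@d; return -R.T@t, d/np.linalg.norm(d)
def onz(c,u,v,z):
    o,d=ray(c,u,v); return o+d*(z-o[2])/d[2]
def tri(rs):
    A=np.zeros((3,3));b=np.zeros(3)
    for o,d in rs:
        P=np.eye(3)-np.outer(d,d);A+=P;b+=P@o
    X=np.linalg.solve(A,b); return X,[np.linalg.norm((np.eye(3)-np.outer(d,d))@(X-o)) for o,d in rs]
def proj(c,X):
    p=c['mtx']@(np.array(c['R'])@X+np.array(c['t'])); return p[:2]/p[2]
E
python3 - <<'E'
from h import *
T=ctrl.camera('top');S=ctrl.camera('side')
def disc(c,box):
    f=c['frame'].astype(int); x0,y0,x1,y1=box
    g=f[y0:y1,x0:x1]; mx=g.max(2)
    org=((g[...,0]>150)&(g[...,2]<90)&(g[...,0]-g[...,2]>90)).astype(np.uint8)
    dark=(mx<75).astype(np.uint8)
    # dark/white comp enclosed by orange: use inner hole contour of orange
    cs,h=cv2.findContours(org,cv2.RETR_CCOMP,cv2.CHAIN_APPROX_NONE)
    k=max([i for i in range(len(cs)) if h[0][i][3]>=0],key=lambda i:cv2.contourArea(cs[i]),default=None)
    e=cv2.fitEllipse(cs[k]); o=max(cs,key=cv2.contourArea)
    return (e[0][0]+x0,e[0][1]+y0),e[1],cv2.boundingRect(o)
t=disc(T,(262,178,296,208)); s=disc(S,(244,162,278,200)); print(t,s)
X,r=tri([ray(T,*t[0]),ray(S,*s[0])]); print('captop',X,r)
# plate
f=T['frame'].astype(int)
g=f[160:225,250:305]; m=((g.min(2)>190)).astype(np.uint8)
cs,_=cv2.findContours(m,cv2.RETR_EXTERNAL,cv2.CHAIN_APPROX_NONE); 
pts=np.vstack([c for c in cs if cv2.contourArea(c)>20])[:,0]+[250,160]
W=np.array([onz(T,u,v,0.01)[:2] for u,v in pts]).astype(np.float32)
print('plate',cv2.minAreaRect(W*1000)); print(cv2.boxPoints(cv2.minAreaRect(W*1000)))
# tray: floor dark
x0,y0=310,215; g=f[y0:285,x0:385]; m=((g.max(2)<70)).astype(np.uint8)
cs,_=cv2.findContours(m,cv2.RETR_EXTERNAL,cv2.CHAIN_APPROX_NONE); c=max(cs,key=cv2.contourArea)
W=np.array([onz(T,u+x0,v+y0,0.008)[:2] for u,v in c[:,0]]).astype(np.float32)
print('tray',cv2.minAreaRect(W*1000))
E
```

```text
Traceback (most recent call last):
TypeError: tuple indices must be integers or slices, not NoneType
```

```bash
cat > m1.py <<'E'
from h import *
T=ctrl.camera('top');S=ctrl.camera('side')
def disc(c,box):
    f=c['frame'].astype(int); x0,y0,x1,y1=box
    g=f[y0:y1,x0:x1]
    m=((g.max(2)-g.min(2)<45)).astype(np.uint8)
    n,l,st,ce=cv2.connectedComponentsWithStats(m,connectivity=4)
    cx,cy=(x1-x0)/2,(y1-y0)/2
    k=min([i for i in range(1,n) if st[i,4]>25],key=lambda i:np.hypot(ce[i,0]-cx,ce[i,1]-cy))
    cs,_=cv2.findContours((l==k).astype(np.uint8),cv2.RETR_EXTERNAL,cv2.CHAIN_APPROX_NONE)
    e=cv2.fitEllipse(cv2.convexHull(cs[0]))
    return (e[0][0]+x0,e[0][1]+y0),e[1:],st[k]
t=disc(T,(264,180,293,206)); s=disc(S,(251,164,278,184)); print(t,s)
X,r=tri([ray(T,*t[0]),ray(S,*s[0])]); print('captop',X,r)
f=T['frame'].astype(int)
g=f[160:225,250:305]; m=((g.min(2)>190)).astype(np.uint8)
cs,_=cv2.findContours(m,cv2.RETR_EXTERNAL,cv2.CHAIN_APPROX_NONE); 
pts=np.vstack([c for c in cs if cv2.contourArea(c)>20])[:,0]+[250,160]
W=np.array([onz(T,u,v,0.01)[:2] for u,v in pts]).astype(np.float32)
print('plate',cv2.minAreaRect(W*1000)); print(cv2.boxPoints(cv2.minAreaRect(W*1000)))
x0,y0=310,215; g=f[y0:285,x0:385]; m=((g.max(2)<70)).astype(np.uint8)
cs,_=cv2.findContours(m,cv2.RETR_EXTERNAL,cv2.CHAIN_APPROX_NONE); c=max(cs,key=cv2.contourArea)
W=np.array([onz(T,u+x0,v+y0,0.008)[:2] for u,v in c[:,0]]).astype(np.float32)
print('tray',cv2.minAreaRect(W*1000))
E
python3 m1.py
```

```text
((278.2675476074219, 193.4969825744629), ((12.224557876586914, 13.870363235473633), 89.78279113769531), array([  8,   8,  14,  12, 139], dtype=int32)) ((264.42645359039307, 174.4246187210083), ((7.4405388832092285, 12.75121784210205), 127.19019317626953), array([ 8,  6, 12, 10, 82], dtype=int32))
captop [ 0.56359033 -0.03677017  0.14874729] [np.float64(0.0007559448790230537), np.float64(0.0007559448790230566)]
plate ((601.445556640625, -31.11315155029297), (148.51026916503906, 108.05948638916016), 9.250596046447754)
[[519.4707    10.277193]
 [536.84155  -96.37694 ]
 [683.4204   -72.503494]
 [666.04956   34.150635]]
tray ((443.96484375, -246.34800720214844), (119.43264770507812, 120.17974090576172), 20.397327423095703)
```

```bash
cat >> h.py <<'E'
az=np.deg2rad(9.25)
a=np.array([-.5*np.cos(az),-.5*np.sin(az),np.sqrt(3)/2])
TOP=np.array([0.56359,-0.03677,0.14875]); C=TOP-0.019*a
TRAY=np.array([0.444,-0.2463,0])
def st():
    o=ctrl.get_obs(); w,x,y,z=o['eef_rot']; return o,np.array(o['eef_pos']),Rn.from_quat([x,y,z,w])
def need(pos,R,tp,zt):
    d=R.as_matrix().T@(tp-pos)
    z=R.as_matrix()[:,2]; ax=np.cross(z,zt); n=np.linalg.norm(ax); ang=np.arctan2(n,z@zt)
    rv=R.inv().apply(ax/n*ang) if n>1e-9 else np.zeros(3)
    print('slide units',(d/0.05).round(3),'tilt units',(rv/np.pi).round(4),'deg',np.rad2deg(ang).round(2))
def rep():
    o,p,R=st(); print('t',round(o['time_s'],2),'p',p.round(4),'z',R.as_matrix()[:,2].round(4),'q',np.round(o['q'],3),'F',np.round(o['wrist_force'],1),'M',np.round(o['torque'],2),'op',round(o['opening'],3)); return o,p,R
E
python3 - <<'E'
from h import *
print(a,C)
o,p,R=rep()
need(p,R,C+0.12*a,-a)
E
```

```text
[-0.49349818 -0.08037128  0.8660254 ] [ 0.57296647 -0.03524295  0.13229552]
t 0.35 p [ 0.2469 -0.5192  0.2033] z [-1.e-04  4.e-04 -1.e+00] q [-1.333  0.181  1.607  0.     1.354 -0.206] F [-0.8  0.1 -0.7] M [-0.03 -0.    0.01] op 1.0
slide units [ 8.894 -6.275 -0.655] tilt units [-0.0466  0.16   -0.    ] deg 30.0
```

drive_tool --deltas '[{"slide": [0.4, -0.28, -0.07], "delta_rot": [0, 0, 0], "hand": 1}, {"slide": [0.85, -0.6, -0.07], "delta_rot": [0, 0, 0], "hand": 1}, {"slide": [0.85, -0.6, -0.07], "delta_rot": [0, 0, 0], "hand": 1}, {"slide": [0.85, -0.6, -0.07], "delta_rot": [0, 0, 0], "hand": 1}, {"slide": [0.85, -0.6, -0.07], "delta_rot": [0, 0, 0], "hand": 1}]'

```text
time_s: 0.98
eef_pos: [0.3618, -0.314, 0.2214]
eef_rot: [0.0, 0.975, 0.22, 0.0]
wrist_force: [0.8, -0.3, 0.0]
opening: 1.0
```

drive_tool --deltas '[{"slide": [0.85, -0.6, -0.07], "delta_rot": [0, 0, 0], "hand": 1}, {"slide": [0.85, -0.6, -0.07], "delta_rot": [0, 0, 0], "hand": 1}, {"slide": [0.85, -0.6, -0.07], "delta_rot": [0, 0, 0], "hand": 1}, {"slide": [0.85, -0.6, -0.07], "delta_rot": [0, 0, 0], "hand": 1}, {"slide": [0.85, -0.6, -0.05], "delta_rot": [0, 0, 0], "hand": 1}]'

```text
time_s: 1.6
eef_pos: [0.4888, -0.0872, 0.2381]
eef_rot: [0.0, 0.975, 0.22, 0.0]
wrist_force: [1.4, -0.5, 0.3]
opening: 1.0
```

drive_tool --deltas '[{"slide": [0.6, -0.4, 0], "delta_rot": [0, 0, 0], "hand": 1}, {"slide": [0.2, -0.2, 0], "delta_rot": [0, 0, 0], "hand": 1}, {"slide": [0, 0, 0], "delta_rot": [-0.0155, 0.053, 0], "hand": 1}, {"slide": [0, 0, 0], "delta_rot": [-0.0155, 0.053, 0], "hand": 1}, {"slide": [0, 0, 0], "delta_rot": [-0.0155, 0.053, 0], "hand": 1}]'

```text
time_s: 2.22
eef_pos: [0.5116, -0.0456, 0.238]
eef_rot: [0.017, 0.942, 0.213, 0.26]
wrist_force: [-0.3, 1.2, -0.6]
opening: 1.002
```

```bash
python3 - <<'E'
from h import *
o,p,R=rep()
need(p,R,C+0.12*a,-a)
c=ctrl.camera('wrist'); cv2.imwrite('pics/w1.png',c['frame'][:,:,::-1]); print(proj(c,TOP))
E
```

```text
t 2.23 p [ 0.5116 -0.0456  0.238 ] z [ 0.4963  0.0781 -0.8646] q [-0.557 -0.378  2.143  0.401  1.001  0.416] F [-0.3  1.2 -0.6] M [-0.02  0.24 -0.02] op 1.002
slide units [ 0.022 -0.     0.054] tilt units [ 0.0011 -0.0006 -0.    ] deg 0.22
[277.93764924 200.50494707]
```

View pics/w1.png

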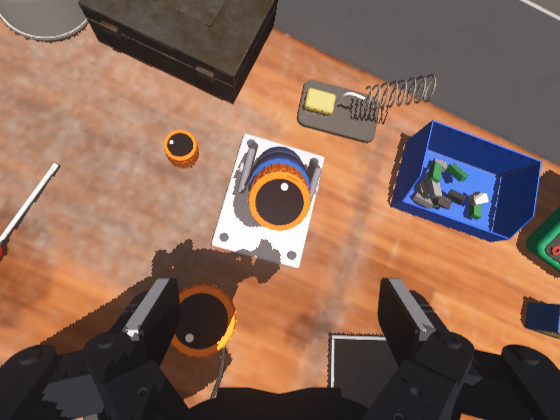

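The wrist view shows the cap at about (280,200), close to the prediction. I'll refine it with this view and spin the wrist so the whole unscrewing turn fits.

```bash
python3 - <<'E'
from h import *
c=ctrl.camera('wrist'); f=c['frame'].astype(int)
x0,y0,x1,y1=235,150,325,245; g=f[y0:y1,x0:x1]
def ell(m,name):
    n,l,s,ce=cv2.connectedComponentsWithStats(m.astype(np.uint8))
    k=min([i for i in range(1,n) if s[i,4]>300],key=lambda i:np.hypot(*(ce[i]-[45,50])))
    cs,_=cv2.findContours((l==k).astype(np.uint8),cv2.RETR_EXTERNAL,cv2.CHAIN_APPROX_NONE)
    h=cv2.convexHull(max(cs,key=cv2.contourArea)); e=cv2.fitEllipse(h); print(name,(e[0][0]+x0,e[0][1]+y0),e[1:]); return e[0][0]+x0,e[0][1]+y0
d=ell(g.max(2)-g.min(2)<45,'disc')
for z in (0.1487,):
    print(onz(c,*d,z),TOP)
print(f[210,280],f[170,280])
b=g.max(2)
E
```

```text
disc (285.58198165893555, 195.87788772583008) ((46.075050354003906, 47.6545524597168), 84.99186706542969)
[ 0.56316909 -0.03801792  0.1487    ] [ 0.56359 -0.03677  0.14875]
[79 63 62] [254 170  57]
```

drive_tool --deltas '[{"slide": [0, 0, 0], "delta_rot": [0, 0, 0.055], "hand": 1}, {"slide": [0, 0, 0], "delta_rot": [0, 0, 0.055], "hand": 1}, {"slide": [0, 0, 0], "delta_rot": [0, 0, 0.055], "hand": 1}, {"slide": [0, 0, 0], "delta_rot": [0, 0, 0.055], "hand": 1}, {"slide": [0, 0, 0], "delta_rot": [0, 0, 0.055], "hand": 1}]'

```text
time_s: 2.95
eef_pos: [0.5125, -0.0463, 0.2388]
eef_rot: [-0.093, 0.945, -0.204, 0.239]
wrist_force: [-0.1, 0.6, -0.5]
opening: 0.999
```

drive_tool --deltas '[{"slide": [0, 0, 0], "delta_rot": [0, 0, 0.055], "hand": 1}, {"slide": [0, 0, 0], "delta_rot": [0, 0, 0.055], "hand": 1}, {"slide": [0, 0, 0], "delta_rot": [0, 0, 0.055], "hand": 1}, {"slide": [0, 0, 0], "delta_rot": [0, 0, 0.055], "hand": 1}, {"slide": [0, 0, 0], "delta_rot": [0, 0, 0.055], "hand": 1}]'

```text
time_s: 3.58
eef_pos: [0.5124, -0.0463, 0.2387]
eef_rot: [-0.184, 0.772, -0.581, 0.178]
wrist_force: [0.6, -0.3, -0.1]
opening: 1.002
```

drive_tool --deltas '[{"slide": [0, 0, 0], "delta_rot": [0, 0, 0.055], "hand": 1}, {"slide": [0, 0, 0], "delta_rot": [0, 0, 0.055], "hand": 1}, {"slide": [0, 0, 0], "delta_rot": [0, 0, 0.055], "hand": 1}, {"slide": [0, 0, 0], "delta_rot": [0, 0, 0.04], "hand": 1}, {"slide": [0, 0, 0], "delta_rot": [0, 0, 0], "hand": 1}]'

```text
time_s: 4.2
eef_pos: [0.5124, -0.0462, 0.2386]
eef_rot: [0.231, -0.552, 0.794, -0.112]
wrist_force: [-0.4, 1.0, 0.3]
opening: 0.998
```

```bash
sed -i 's/^TOP=.*/TOP=np.array([0.5634,-0.0372,0.1487]); C=TOP-0.019*a/' h.py; python3 - <<'E'
from h import *
o,p,R=rep()
need(p,R,C+0.12*a,-a)
need(p,R,C-0.010*a,-a)
c=ctrl.camera('wrist'); cv2.imwrite('pics/w2.png',c['frame'][:,:,::-1]); print(proj(c,TOP))
E
```

```text
t 4.2 p [ 0.5124 -0.0462  0.2386] z [ 0.4901  0.0781 -0.8682] q [-0.554 -0.371  2.134  0.394  1.007  2.794] F [-0.4  1.   0.3] M [-0.02  0.19  0.04] op 0.998
slide units [-0.01   0.009  0.055] tilt units [ 0.0009 -0.0012  0.    ] deg 0.27
slide units [-1.900e-02  1.000e-03  2.654e+00] tilt units [ 0.0009 -0.0012  0.    ] deg 0.27
[277.99677369 204.30792162]
```

View pics/w2.png

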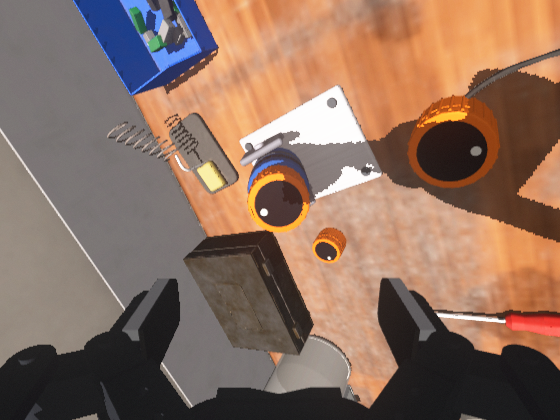

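drive_tool --deltas '[{"slide": [-0.01, 0, 0.4], "delta_rot": [0.0009, -0.0012, 0], "hand": 1}, {"slide": [0, 0, 0.5], "delta_rot": [0, 0, 0], "hand": 1}, {"slide": [0, 0, 0.5], "delta_rot": [0, 0, 0], "hand": 1}, {"slide": [0, 0, 0.4], "delta_rot": [0, 0, 0], "hand": 1}, {"slide": [0, 0, 0], "delta_rot": [0, 0, 0], "hand": 1}]'

```text
time_s: 4.88
eef_pos: [0.5559, -0.0374, 0.1583]
eef_rot: [0.233, -0.552, 0.793, -0.11]
wrist_force: [-0.6, 0.2, 0.1]
opening: 0.999
```

```bash
python3 - <<'E'
from h import *
o,p,R=rep()
need(p,R,C-0.011*a,-a)
c=ctrl.camera('wrist'); cv2.imwrite('pics/w3.png',c['frame'][:,:,::-1]); print(proj(c,TOP))
E
```

```text
t 4.88 p [ 0.5559 -0.0374  0.1583] z [ 0.4913  0.0829 -0.8671] q [-0.476 -0.141  2.133  0.444  0.769  2.758] F [-0.6  0.2  0.1] M [-0.05  0.24 -0.01] op 0.999
slide units [ 0.002 -0.041  0.841] tilt units [ 0.001   0.0005 -0.    ] deg 0.2
[274.31942862 247.50733524]
```

View pics/w3.png

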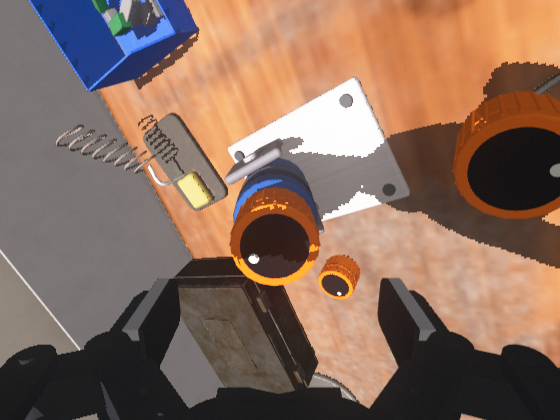

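drive_tool --deltas '[{"slide": [0, -0.03, 0.3], "delta_rot": [0.001, 0, 0], "hand": 1}, {"slide": [0, 0, 0.3], "delta_rot": [0, 0, 0], "hand": 1}, {"slide": [0, 0, 0.24], "delta_rot": [0, 0, 0], "hand": 1}, {"slide": [0, 0, 0], "delta_rot": [0, 0, 0], "hand": 1}, {"slide": [0, 0, 0], "delta_rot": [0, 0, 0], "hand": 1}]'

```text
time_s: 5.55
eef_pos: [0.5786, -0.0353, 0.1247]
eef_rot: [0.235, -0.551, 0.793, -0.113]
wrist_force: [-0.1, -0.4, -0.3]
opening: 0.996
```

```bash
python3 - <<'E'
from h import *
o,p,R=rep()
need(p,R,C-0.011*a,-a)
c=ctrl.camera('wrist'); cv2.imwrite('pics/w4.png',c['frame'][:,:,::-1]); print(proj(c,TOP))
E
```

```text
t 5.55 p [ 0.5786 -0.0353  0.1247] z [ 0.4974  0.08   -0.8638] q [-0.445 -0.028  2.113  0.481  0.667  2.731] F [-0.1 -0.4 -0.3] M [-0.05  0.21  0.01] op 0.996
slide units [0.002 0.027 0.031] tilt units [-0.0014  0.0004  0.    ] deg 0.26
[280.10885626 282.46581954]
```

View pics/w4.png

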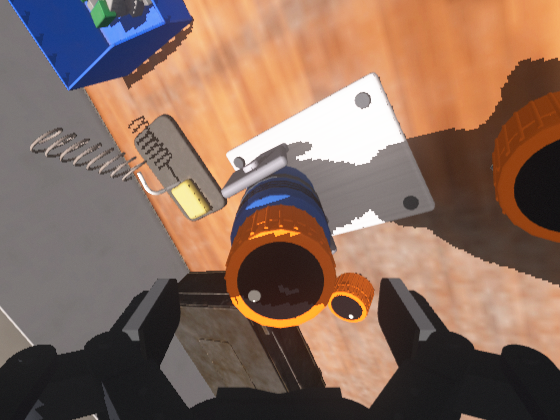

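drive_tool --deltas '[{"slide": [0, 0.02, 0.02], "delta_rot": [-0.0012, 0, 0], "hand": 1}, {"slide": [0, 0, 0], "delta_rot": [0, 0, 0], "hand": 0}, {"slide": [0, 0, 0], "delta_rot": [0, 0, 0], "hand": 0}, {"slide": [0, 0, 0], "delta_rot": [0, 0, 0], "hand": 0}, {"slide": [0, 0, 0], "delta_rot": [0, 0, 0], "hand": 0}]'

```text
time_s: 6.22
eef_pos: [0.5787, -0.0351, 0.1245]
eef_rot: [0.235, -0.551, 0.793, -0.112]
wrist_force: [-16.6, -0.8, 18.6]
opening: 0.147
```

drive_tool --deltas '[{"slide": [0, 0, 0], "delta_rot": [0, 0, 0], "hand": 0}, {"slide": [0, 0, 0], "delta_rot": [0, 0, 0], "hand": 0}, {"slide": [0, 0, 0], "delta_rot": [0, 0, 0], "hand": 0}, {"slide": [0, 0, 0], "delta_rot": [0, 0, 0], "hand": 0}, {"slide": [0, 0, 0], "delta_rot": [0, 0, 0], "hand": 0}]'

```text
time_s: 6.85
eef_pos: [0.5786, -0.0349, 0.1243]
eef_rot: [0.235, -0.551, 0.793, -0.112]
wrist_force: [-11.0, 0.2, 13.9]
opening: 0.002
```

```bash
cat >> h.py <<'E'
def ft():
    o,p,R=rep(); M=R.as_matrix().T
    print('tool F',(M@o['wrist_force']).round(1),'tool M',(M@o['torque']).round(2)); return o,p,R
E
python3 - <<'E'
from h import *
o,p,R=ft()
need(p,R,C-0.011*a,-a)
c=ctrl.camera('wrist'); cv2.imwrite('pics/w5.png',c['frame'][:,:,::-1]); print(proj(c,TOP))
c=ctrl.camera('side'); cv2.imwrite('pics/s5.png',c['frame'][:,:,::-1])
E
```

```text
t 6.85 p [ 0.5786 -0.0349  0.1243] z [ 0.4953  0.0813 -0.8649] q [-0.444 -0.026  2.111  0.479  0.669  2.733] F [-11.    0.2  13.9] M [0.12 0.74 0.21] op 0.002
tool F [ -0.5   3.1 -17.5] tool M [-0.77  0.08 -0.06]
slide units [0.008 0.02  0.024] tilt units [-0.0005  0.0005 -0.    ] deg 0.13
[279.7531274  282.33642094]
```

View pics/w5.png

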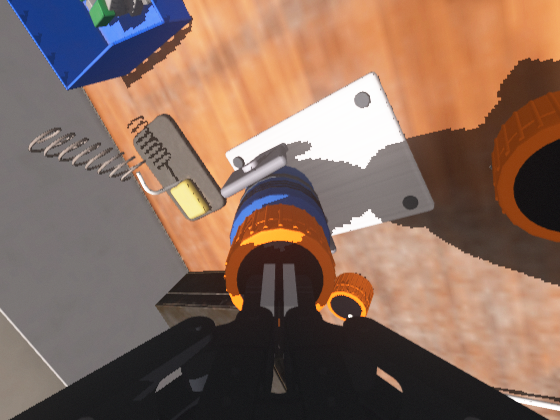

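View pics/s5.png

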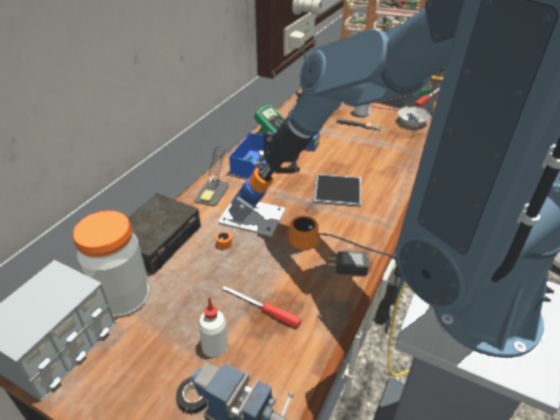

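```bash
python3 - <<'E'
from h import *
o,p,R=ft(); c=ctrl.camera('wrist')
M=R.as_matrix()
for k in (-0.04,-0.03,-0.02,-0.01,0,0.01): print(k,proj(c,p+k*M[:,2]))
print('dist TCP to TOP along tool z', (TOP-p)@M[:,2])
T=ctrl.camera('top');cv2.imwrite('pics/t5.png',cv2.resize(T['frame'][130:260,200:360,::-1],None,fx=4,fy=4))
S=ctrl.camera('side');print('TCP side',proj(S,p),'TOP',proj(S,TOP),'top: tcp',proj(T,p),proj(T,TOP))
cv2.imwrite('pics/s5c.png',cv2.resize(S['frame'][110:240,190:350,::-1],None,fx=4.5,fy=4.5,interpolation=cv2.INTER_CUBIC))
E
```

```text
t 6.95 p [ 0.5786 -0.035   0.1243] z [ 0.4953  0.0812 -0.8649] q [-0.444 -0.026  2.111  0.479  0.669  2.733] F [-11.2  -0.6  14.9] M [0.17 0.67 0.16] op 0.005
tool F [  0.    2.5 -18.5] tool M [-0.71  0.04 -0.  ]
-0.04 [277.58096554 295.74577914]
-0.03 [277.61811235 284.15779258]
-0.02 [277.65106395 273.87850461]
-0.01 [277.68049305 264.69806654]
0 [277.70693581 256.44921873]
0.01 [277.73082484 248.99700791]
dist TCP to TOP along tool z -0.028820645295718626
TCP side [258.74729398 181.00934702] TOP [264.28221513 174.29653491] top: tcp [278.06783315 190.47212539] [278.49322587 193.84665204]
```

View pics/s5c.png

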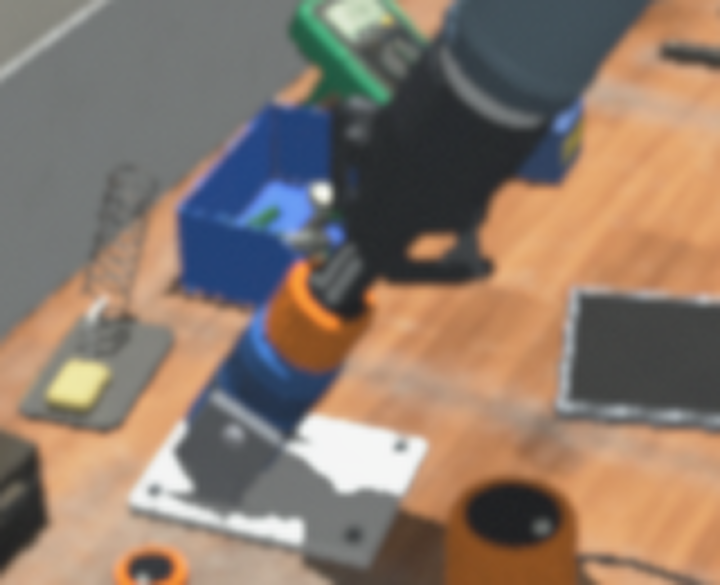

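```bash
python3 - <<'E'
from h import *
o,p,R=st(); c=ctrl.camera('wrist')
M=R.as_matrix()
for x in (-0.011,0.011):
  for k in (-0.03,-0.02,-0.01,0): print(x,k,proj(c,p+k*M[:,2]+x*M[:,0]).round(1))
cc=-np.array(c['R']).T@np.array(c['t']); print('cam in tool',M.T@(cc-p),'cam axis in tool',M.T@np.array(c['R'])[2])
cv2.imwrite('pics/w5c.png',cv2.resize(c['frame'][220:350,200:380,::-1],None,fx=4.4,fy=4.4,interpolation=cv2.INTER_CUBIC))
E
```

```text
-0.011 -0.03 [277.6 305. ]
-0.011 -0.02 [277.6 293.8]
-0.011 -0.01 [277.6 283.7]
-0.011 0 [277.7 274.7]
0.011 -0.03 [277.6 262.6]
0.011 -0.02 [277.6 253.3]
0.011 -0.01 [277.6 245.1]
0.011 0 [277.7 237.7]
cam in tool [ 0.07979028  0.00023748 -0.17120929] cam axis in tool [-0.30853199  0.00131678  0.95121306]
```

View pics/w5c.png

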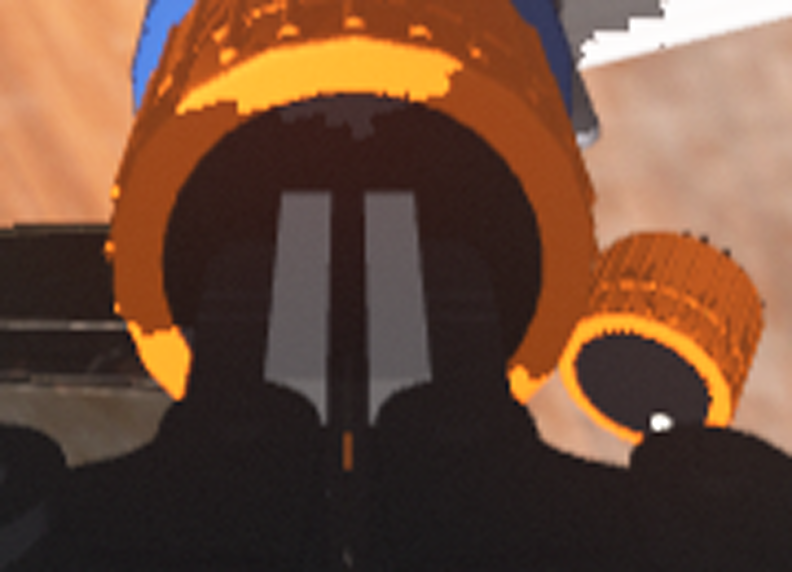

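View pics/t5.png

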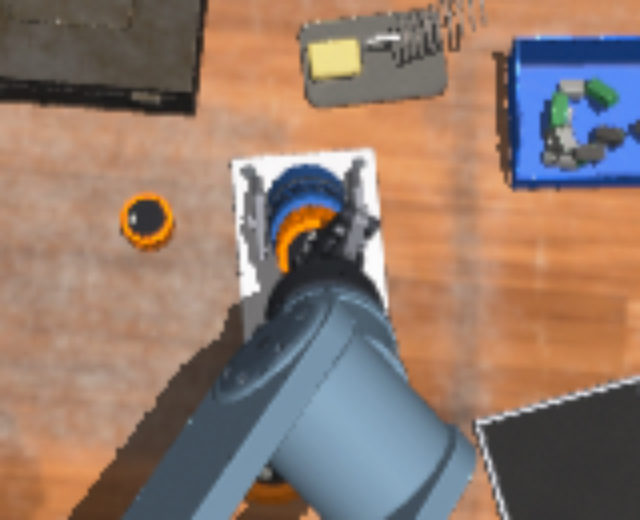

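```bash
python3 - <<'E'
from h import *
o,p,R=st(); c=ctrl.camera('wrist')
M=R.as_matrix()
for y in (-0.0425,.0425):
  for x in (-0.011,.011):
    for k in (-0.05,-0.04,-0.03,-0.02,-0.013): print(y,x,k,proj(c,p+M@np.array([x,y,k])).round(1))
im=cv2.imread('pics/w4.png'); cv2.imwrite('pics/w4c.png',cv2.resize(im[260:420,80:480],None,fx=2,fy=2))
E
```

```text
-0.0425 -0.011 -0.05 [175.1 331.9]
-0.0425 -0.011 -0.04 [181.5 317.6]
-0.0425 -0.011 -0.03 [187.2 305. ]
-0.0425 -0.011 -0.02 [192.2 293.8]
-0.0425 -0.011 -0.013 [195.4 286.6]
-0.0425 0.011 -0.05 [170.  284.9]
-0.0425 0.011 -0.04 [177. 273.]
-0.0425 0.011 -0.03 [183.2 262.5]
-0.0425 0.011 -0.02 [188.7 253.3]
-0.0425 0.011 -0.013 [192.2 247.4]
0.0425 -0.011 -0.05 [379.7 332. ]
0.0425 -0.011 -0.04 [373.4 317.7]
0.0425 -0.011 -0.03 [367.8 305. ]
0.0425 -0.011 -0.02 [362.9 293.8]
0.0425 -0.011 -0.013 [359.7 286.7]
0.0425 0.011 -0.05 [384.8 284.9]
0.0425 0.011 -0.04 [377.9 273. ]
0.0425 0.011 -0.03 [371.8 262.6]
0.0425 0.011 -0.02 [366.4 253.3]
0.0425 0.011 -0.013 [363.  247.5]
```

View pics/w4c.png

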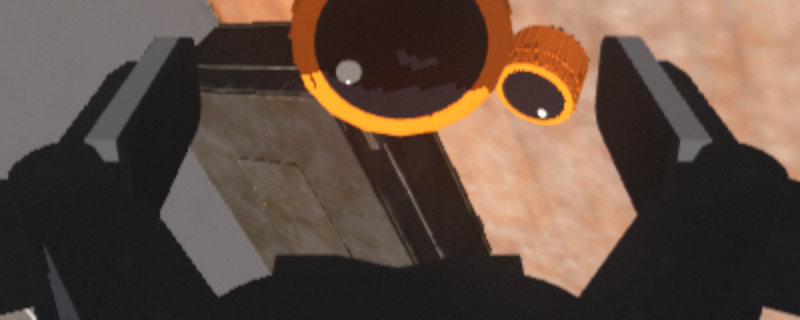

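The fingers shut on top of the cap instead of around it. Two things agree that the real fingertips sit about 29 mm behind the reported TCP along tool z:
- Shut tips in the wrist view, row 265, fit −30 mm.
- The contact is at the cap top, 28.8 mm behind the TCP.

I'll take that as the tool offset, open, go 25 mm deeper and grip again.

drive_tool --deltas '[{"slide": [0, 0, -0.1], "delta_rot": [0, 0, 0], "hand": 1}, {"slide": [0, 0, 0], "delta_rot": [0, 0, 0], "hand": 1}, {"slide": [0, 0, 0], "delta_rot": [0, 0, 0], "hand": 1}, {"slide": [0, 0, 0], "delta_rot": [0, 0, 0], "hand": 1}, {"slide": [0, 0, 0], "delta_rot": [0, 0, 0], "hand": 1}]'

```text
time_s: 7.82
eef_pos: [0.5755, -0.035, 0.1268]
eef_rot: [0.234, -0.551, 0.793, -0.111]
wrist_force: [-0.1, 0.5, 0.4]
opening: 1.001
```

drive_tool --deltas '[{"slide": [0, 0, 0], "delta_rot": [0, 0, 0], "hand": 1}, {"slide": [0, 0, 0], "delta_rot": [0, 0, 0], "hand": 1}, {"slide": [0, 0, 0], "delta_rot": [0, 0, 0], "hand": 1}, {"slide": [0, 0, 0], "delta_rot": [0, 0, 0], "hand": 1}, {"slide": [0, 0, 0], "delta_rot": [0, 0, 0], "hand": 1}]'

```text
time_s: 8.45
eef_pos: [0.5756, -0.0351, 0.1271]
eef_rot: [0.234, -0.551, 0.793, -0.111]
wrist_force: [-0.8, -0.4, 0.3]
opening: 0.995
```

```bash
python3 - <<'E'
from h import *
o,p,R=ft()
need(p,R,C-0.036*a,-a)
c=ctrl.camera('wrist'); cv2.imwrite('pics/w6.png',c['frame'][:,:,::-1]); print(proj(c,TOP))
E
```

```text
t 8.45 p [ 0.5756 -0.0351  0.1271] z [ 0.4939  0.0816 -0.8657] q [-0.447 -0.038  2.115  0.475  0.679  2.736] F [-0.8 -0.4  0.3] M [-0.02  0.19 -0.02] op 0.995
tool F [ 0.5  0.4 -0.7] tool M [-0.17  0.09  0.03]
slide units [ 0.001 -0.003  0.602] tilt units [0.     0.0004 0.    ] deg 0.07
[277.27775779 278.89743859]
```

View pics/w6.png

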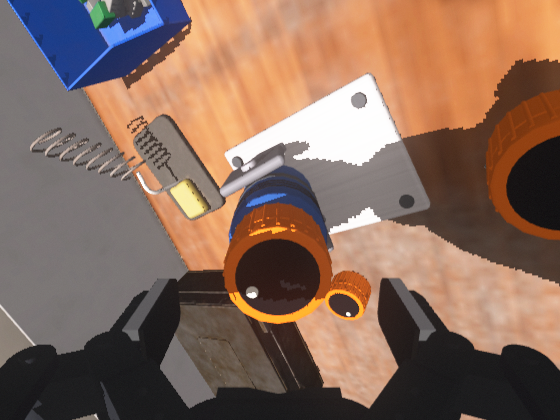

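The disc centre is at about (277,278) and the prediction is (277,279), so the fingers are aligned. Going in.

drive_tool --deltas '[{"slide": [0, 0, 0.2], "delta_rot": [0, 0, 0], "hand": 1}, {"slide": [0, 0, 0.2], "delta_rot": [0, 0, 0], "hand": 1}, {"slide": [0, 0, 0.2], "delta_rot": [0, 0, 0], "hand": 1}, {"slide": [0, 0, 0], "delta_rot": [0, 0, 0], "hand": 1}, {"slide": [0, 0, 0], "delta_rot": [0, 0, 0], "hand": 1}]'

```text
time_s: 9.12
eef_pos: [0.5903, -0.0326, 0.1009]
eef_rot: [0.234, -0.551, 0.793, -0.111]
wrist_force: [0.4, -0.1, -0.0]
opening: 0.997
```

drive_tool --deltas '[{"slide": [0, 0, 0], "delta_rot": [0, 0, 0], "hand": 0}, {"slide": [0, 0, 0], "delta_rot": [0, 0, 0], "hand": 0}, {"slide": [0, 0, 0], "delta_rot": [0, 0, 0], "hand": 0}, {"slide": [0, 0, 0], "delta_rot": [0, 0, 0], "hand": 0}, {"slide": [0, 0, 0], "delta_rot": [0, 0, 0], "hand": 0}]'

```text
time_s: 9.75
eef_pos: [0.5905, -0.0328, 0.1017]
eef_rot: [0.234, -0.551, 0.793, -0.111]
wrist_force: [-4.2, 0.3, 5.4]
opening: 0.588
```

```bash
python3 - <<'E'
from h import *
o,p,R=ft()
need(p,R,C-0.036*a,-a)
c=ctrl.camera('wrist'); cv2.imwrite('pics/w7.png',c['frame'][:,:,::-1]); print(proj(c,TOP))
E
```

```text
t 9.75 p [ 0.5905 -0.0328  0.1017] z [ 0.4944  0.0813 -0.8654] q [-0.426  0.045  2.096  0.505  0.614  2.712] F [-4.2  0.3  5.4] M [-0.07  0.43  0.03] op 0.588
tool F [-0.5  1.2 -6.8] tool M [-0.39  0.2  -0.02]
slide units [0.002 0.005 0.011] tilt units [-0.0002  0.0004 -0.    ] deg 0.08
[278.04824965 315.45684412]
```

View pics/w7.png

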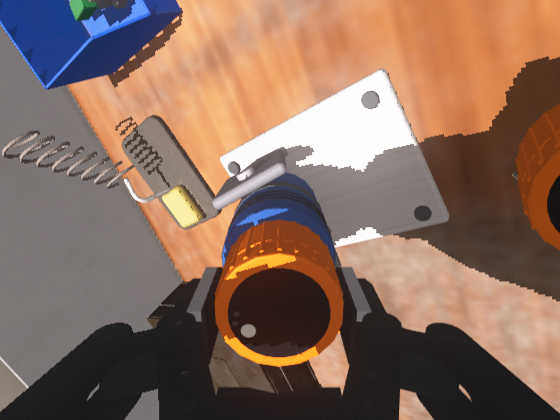

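Gripped: the opening of 0.588 is about 50 mm, and the forces are small. I'll start turning with the matching rise and watch the force.

drive_tool --deltas '[{"slide": [0, 0, -0.005], "delta_rot": [0, 0, -0.02], "hand": 0}, {"slide": [0, 0, -0.007], "delta_rot": [0, 0, -0.04], "hand": 0}, {"slide": [0, 0, -0.007], "delta_rot": [0, 0, -0.04], "hand": 0}, {"slide": [0, 0, -0.007], "delta_rot": [0, 0, -0.04], "hand": 0}, {"slide": [0, 0, -0.007], "delta_rot": [0, 0, -0.04], "hand": 0}]'

```text
time_s: 10.42
eef_pos: [0.5899, -0.0331, 0.1032]
eef_rot: [-0.194, 0.752, -0.606, 0.173]
wrist_force: [-2.0, -0.0, 2.9]
opening: 0.584
```

```bash
python3 - <<'E'
from h import *
o,p,R=ft()
d=p-(C-0.036*a); print('axial mm',d@a*1000,'lateral tool mm',(R.as_matrix().T@d*1000).round(2))
c=ctrl.camera('wrist'); cv2.imwrite('pics/w8.png',c['frame'][:,:,::-1]); print(proj(c,TOP))
E
```

```text
t 10.43 p [ 0.5899 -0.0331  0.1032] z [ 0.4947  0.0811 -0.8652] q [-0.428  0.04   2.097  0.503  0.617  2.144] F [-2.  -0.   2.9] M [-0.01  0.32 -0.01] op 0.584
tool F [-0.3  0.3 -3.6] tool M [-0.31 -0.04  0.03]
axial mm 2.16425655374124 lateral tool mm [ 0.2  -0.42 -2.16]
[277.26921128 312.7780062 ]
```

View pics/w8.png

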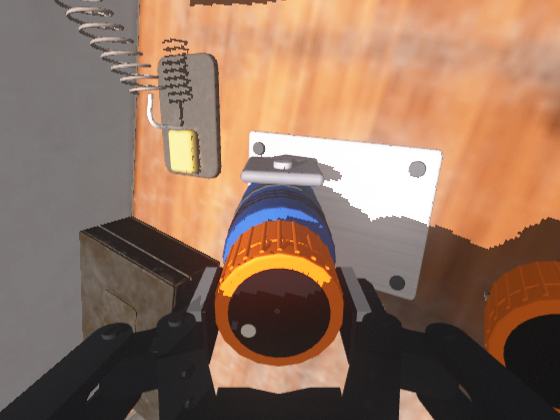

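The dot stays at (248,330) in the gripper's view, so the cap turns with the fingers. Forces are low, so I'll continue.

drive_tool --deltas '[{"slide": [0, 0, -0.009], "delta_rot": [0, 0, -0.05], "hand": 0}, {"slide": [0, 0, -0.009], "delta_rot": [0, 0, -0.05], "hand": 0}, {"slide": [0, 0, -0.009], "delta_rot": [0, 0, -0.05], "hand": 0}, {"slide": [0, 0, -0.009], "delta_rot": [0, 0, -0.05], "hand": 0}, {"slide": [0, 0, -0.009], "delta_rot": [0, 0, -0.05], "hand": 0}]'

```text
time_s: 11.1
eef_pos: [0.5885, -0.0332, 0.1047]
eef_rot: [-0.113, 0.926, -0.273, 0.234]
wrist_force: [-0.5, -0.0, 2.6]
opening: 0.588
```

```bash
cat >> h.py <<'E'
def chk(n):
    o,p,R=ft()
    d=p-(C-0.036*a); print('axial mm',(d@a*1000).round(2),'lateral tool mm',(R.as_matrix().T@d*1000).round(2))
    c=ctrl.camera('wrist'); cv2.imwrite(f'pics/{n}.png',c['frame'][:,:,::-1])
    g=c['frame'][250:370,200:360].astype(int); m=(g.min(2)>110)&(g.max(2)-g.min(2)<30)
    k,l,s,ce=cv2.connectedComponentsWithStats(m.astype(np.uint8))
    print('bright grey blobs',[(ce[i]+[200,250]).round(0).tolist()+[int(s[i,4])] for i in range(1,k) if 30<s[i,4]<250])
E
python3 -c "
from h import *
chk('w9')"
```

```text
t 11.1 p [ 0.5885 -0.0332  0.1047] z [ 0.4942  0.0813 -0.8655] q [-0.429  0.034  2.098  0.501  0.622  1.362] F [-0.5 -0.   2.6] M [-0.02  0.27  0.  ] op 0.588
tool F [ 0.6 -0.6 -2.5] tool M [-0.16 -0.22  0.01]
axial mm 4.18 lateral tool mm [ 0.08 -0.02 -4.18]
bright grey blobs [[220.0, 253.0, 66], [248.0, 331.0, 122]]
```

drive_tool --deltas '[{"slide": [0, 0, -0.009], "delta_rot": [0, 0, -0.05], "hand": 0}, {"slide": [0, 0, -0.009], "delta_rot": [0, 0, -0.05], "hand": 0}, {"slide": [0, 0, -0.009], "delta_rot": [0, 0, -0.05], "hand": 0}, {"slide": [0, 0, -0.009], "delta_rot": [0, 0, -0.05], "hand": 0}, {"slide": [0, 0, -0.009], "delta_rot": [0, 0, -0.05], "hand": 0}]'

```text
time_s: 11.78
eef_pos: [0.587, -0.033, 0.1061]
eef_rot: [-0.015, 0.961, 0.101, 0.258]
wrist_force: [0.2, -1.0, -1.1]
opening: 0.587
```

```bash
python3 -c "
from h import *
chk('w10')"
```

```text
t 11.78 p [ 0.587  -0.033   0.1061] z [ 0.4933  0.0818 -0.866 ] q [-0.43   0.029  2.1    0.498  0.626  0.58 ] F [ 0.2 -1.  -1.1] M [-0.06  0.32  0.03] op 0.587
tool F [-0.6  1.   1. ] tool M [ 0.02 -0.33 -0.03]
axial mm 6.1 lateral tool mm [-0.49 -0.35 -6.1 ]
bright grey blobs [[248.0, 330.0, 130], [337.0, 340.0, 123], [219.0, 337.0, 36]]
```

drive_tool --deltas '[{"slide": [0, 0, -0.009], "delta_rot": [0, 0, -0.05], "hand": 0}, {"slide": [0, 0, -0.009], "delta_rot": [0, 0, -0.05], "hand": 0}, {"slide": [0, 0, -0.009], "delta_rot": [0, 0, -0.05], "hand": 0}, {"slide": [0, 0, -0.009], "delta_rot": [0, 0, -0.05], "hand": 0}, {"slide": [0, 0, -0.009], "delta_rot": [0, 0, -0.05], "hand": 0}]'

```text
time_s: 12.45
eef_pos: [0.586, -0.0332, 0.1081]
eef_rot: [0.084, 0.849, 0.46, 0.245]
wrist_force: [0.1, 0.6, -1.2]
opening: 0.586
```

```bash
python3 -c "
from h import *
chk('w11')"
```

```text
t 12.45 p [ 0.586  -0.0332  0.1081] z [ 0.4934  0.0818 -0.866 ] q [-0.432  0.023  2.102  0.496  0.631 -0.201] F [ 0.1  0.6 -1.2] M [-0.12  0.31 -0.05] op 0.586
tool F [ 0.2 -0.7  1.1] tool M [ 0.18 -0.28  0.01]
axial mm 8.34 lateral tool mm [-0.1  -0.54 -8.34]
bright grey blobs [[339.0, 253.0, 68], [248.0, 330.0, 141], [222.0, 339.0, 65]]
```

drive_tool --deltas '[{"slide": [0, 0, -0.009], "delta_rot": [0, 0, -0.05], "hand": 0}, {"slide": [0, 0, -0.009], "delta_rot": [0, 0, -0.05], "hand": 0}, {"slide": [0, 0, -0.009], "delta_rot": [0, 0, -0.05], "hand": 0}, {"slide": [0, 0, -0.009], "delta_rot": [0, 0, -0.05], "hand": 0}, {"slide": [0, 0, -0.009], "delta_rot": [0, 0, -0.05], "hand": 0}]'

```text
time_s: 13.12
eef_pos: [0.5849, -0.0334, 0.1101]
eef_rot: [0.172, 0.609, 0.75, 0.194]
wrist_force: [0.9, 0.3, -0.9]
opening: 0.592
```

```bash
python3 -c "
from h import *
chk('w12')"
```

```text
t 13.12 p [ 0.5849 -0.0334  0.1101] z [ 0.4935  0.0817 -0.8659] q [-0.434  0.016  2.103  0.494  0.636 -0.983] F [ 0.9  0.3 -0.9] M [-0.06  0.32 -0.03] op 0.592
tool F [0.2 0.4 1.2] tool M [ 0.33 -0.01  0.03]
axial mm 10.62 lateral tool mm [  0.29  -0.39 -10.62]
bright grey blobs [[248.0, 331.0, 150]]
```

drive_tool --deltas '[{"slide": [0, 0, -0.009], "delta_rot": [0, 0, -0.05], "hand": 0}, {"slide": [0, 0, -0.009], "delta_rot": [0, 0, -0.05], "hand": 0}, {"slide": [0, 0, -0.009], "delta_rot": [0, 0, -0.05], "hand": 0}, {"slide": [0, 0, -0.009], "delta_rot": [0, 0, -0.05], "hand": 0}, {"slide": [0, 0, -0.009], "delta_rot": [0, 0, -0.05], "hand": 0}]'

```text
time_s: 13.8
eef_pos: [0.5839, -0.0337, 0.1121]
eef_rot: [0.233, 0.276, 0.926, 0.114]
wrist_force: [0.2, 0.1, -1.5]
opening: 0.588
```

```bash
python3 -c "
from h import *
chk('w13')"
```

```text
t 13.8 p [ 0.5839 -0.0337  0.1121] z [ 0.4936  0.0817 -0.8658] q [-0.435  0.01   2.105  0.491  0.641 -1.766] F [ 0.2  0.1 -1.5] M [-0.07  0.29  0.06] op 0.588
tool F [ 0.5 -0.3  1.4] tool M [ 0.19  0.23 -0.06]
axial mm 12.9 lateral tool mm [  0.38  -0.05 -12.9 ]
bright grey blobs [[336.0, 256.0, 52], [208.0, 273.0, 73], [248.0, 330.0, 182]]
```

drive_tool --deltas '[{"slide": [0, 0, -0.007], "delta_rot": [0, 0, -0.04], "hand": 0}, {"slide": [0, 0, -0.007], "delta_rot": [0, 0, -0.04], "hand": 0}, {"slide": [0, 0, -0.007], "delta_rot": [0, 0, -0.04], "hand": 0}, {"slide": [0, 0, -0.007], "delta_rot": [0, 0, -0.04], "hand": 0}, {"slide": [0, 0, -0.007], "delta_rot": [0, 0, -0.03], "hand": 0}]'

```text
time_s: 14.48
eef_pos: [0.583, -0.0338, 0.1136]
eef_rot: [0.256, -0.007, 0.966, 0.04]
wrist_force: [-0.4, -0.1, -0.9]
opening: 0.587
```

```bash
python3 -c "
from h import *
chk('w14')"
```

```text
t 14.47 p [ 0.583  -0.0338  0.1136] z [ 0.4937  0.0816 -0.8658] q [-0.436  0.005  2.106  0.49   0.645 -2.359] F [-0.4 -0.1 -0.9] M [-0.07  0.3  -0.  ] op 0.587
tool F [ 0.8 -0.2  0.6] tool M [ 0.06  0.3  -0.01]
axial mm 14.66 lateral tool mm [  0.3    0.16 -14.66]
bright grey blobs [[335.0, 252.0, 48], [248.0, 330.0, 187]]
```

It has turned 5.07 rad and risen 14.7 mm, with no load. A gentle test pull of 2 mm comes next.

drive_tool --deltas '[{"slide": [0, 0, -0.01], "delta_rot": [0, 0, 0], "hand": 0}, {"slide": [0, 0, -0.01], "delta_rot": [0, 0, 0], "hand": 0}, {"slide": [0, 0, -0.01], "delta_rot": [0, 0, 0], "hand": 0}, {"slide": [0, 0, -0.01], "delta_rot": [0, 0, 0], "hand": 0}, {"slide": [0, 0, 0], "delta_rot": [0, 0, 0], "hand": 0}]'

```text
time_s: 15.15
eef_pos: [0.5822, -0.0341, 0.1156]
eef_rot: [0.256, -0.01, 0.966, 0.04]
wrist_force: [-0.1, 0.9, -1.0]
opening: 0.587
```

```bash
python3 -c "
from h import *
chk('w15')"
```

```text
t 15.15 p [ 0.5822 -0.0341  0.1156] z [ 0.4939  0.0815 -0.8657] q [-4.380e-01 -1.000e-03  2.107e+00  4.880e-01  6.490e-01 -2.363e+00] F [-0.1  0.9 -1. ] M [-0.06  0.34 -0.05] op 0.587
tool F [0.6 0.8 0.9] tool M [0.08 0.34 0.04]
axial mm 16.78 lateral tool mm [  0.09   0.09 -16.78]
bright grey blobs [[334.0, 251.0, 36], [248.0, 330.0, 187]]
```

Free: 0.9 N of axial force. Lifting off along the axis.

drive_tool --deltas '[{"slide": [0, 0, -0.1], "delta_rot": [0, 0, 0], "hand": 0}, {"slide": [0, 0, -0.15], "delta_rot": [0, 0, 0], "hand": 0}, {"slide": [0, 0, -0.25], "delta_rot": [0, 0, 0], "hand": 0}, {"slide": [0, 0, -0.3], "delta_rot": [0, 0, 0], "hand": 0}, {"slide": [0, 0, -0.3], "delta_rot": [0, 0, 0], "hand": 0}]'

```text
time_s: 15.82
eef_pos: [0.5546, -0.0387, 0.1643]
eef_rot: [0.256, -0.01, 0.966, 0.039]
wrist_force: [0.1, 0.2, -0.3]
opening: 0.592
```

drive_tool --deltas '[{"slide": [0, 0, -0.3], "delta_rot": [0, 0, 0], "hand": 0}, {"slide": [0, 0, -0.3], "delta_rot": [0, 0, 0], "hand": 0}, {"slide": [0, 0, -0.1], "delta_rot": [0, 0, 0], "hand": 0}, {"slide": [0, 0, 0], "delta_rot": [0, 0, 0], "hand": 0}, {"slide": [0, 0, 0], "delta_rot": [0, 0, 0], "hand": 0}]'

```text
time_s: 16.45
eef_pos: [0.5375, -0.0412, 0.1929]
eef_rot: [0.256, -0.01, 0.966, 0.04]
wrist_force: [-0.1, -0.3, -0.9]
opening: 0.587
```

```bash
python3 -c "
from h import *
chk('w16')
o,p,R=st()
need(p,R,np.array([TRAY[0],TRAY[1],0.2]),np.array([0,0,-1.]))
s=ctrl.camera('side');cv2.imwrite('pics/s16.png',cv2.resize(s['frame'][100:250,190:400,::-1],None,fx=3.5,fy=3.5))
"
```

```text
t 16.45 p [ 0.5375 -0.0412  0.1929] z [ 0.4933  0.0818 -0.866 ] q [-0.509 -0.245  2.141  0.421  0.867 -2.313] F [-0.1 -0.3 -0.9] M [-0.05  0.27  0.02] op 0.587
tool F [ 0.6 -0.3  0.7] tool M [ 0.03  0.27 -0.02]
axial mm 106.43 lateral tool mm [   0.61    0.24 -106.43]
bright grey blobs [[219.0, 253.0, 66], [248.0, 330.0, 186]]
slide units [ 1.547 -4.005 -1.383] tilt units [ 0.024   0.1649 -0.    ] deg 29.99
```

View pics/w16.png

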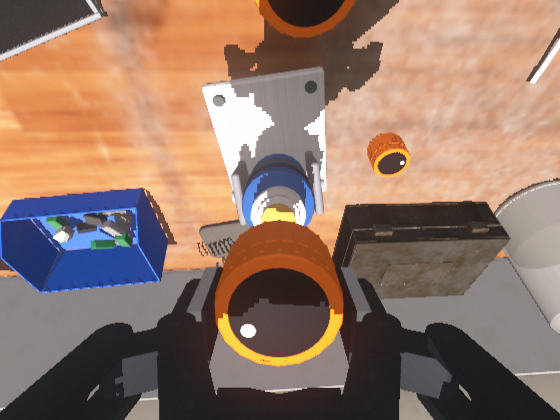

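View pics/s16.png

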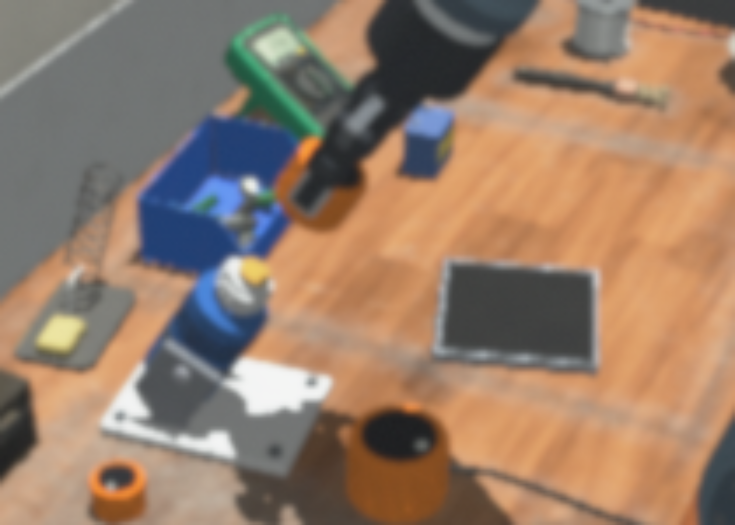

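Cap in hand at about (280,300), with its dot still at (248,330). The bare neck and brass disc are visible on the tube. I'll straighten the tool to vertical, then move over the tray.

drive_tool --deltas '[{"slide": [0, 0, 0], "delta_rot": [0.004, 0.025, 0], "hand": 0}, {"slide": [0, 0, 0], "delta_rot": [0.006, 0.04, 0], "hand": 0}, {"slide": [0, 0, 0], "delta_rot": [0.007, 0.05, 0], "hand": 0}, {"slide": [0, 0, 0], "delta_rot": [0.007, 0.05, 0], "hand": 0}, {"slide": [0, 0, 0], "delta_rot": [0, 0, 0], "hand": 0}]'

```text
time_s: 17.18
eef_pos: [0.5392, -0.0407, 0.1916]
eef_rot: [-0.001, -0.011, 1.0, 0.0]
wrist_force: [-0.1, -0.6, -1.2]
opening: 0.584
```

```bash
python3 -c "
from h import *
chk('w17')
o,p,R=st()
need(p,R,np.array([TRAY[0],TRAY[1],0.1]),np.array([0,0,-1.]))
t=ctrl.camera('top'); f=t['frame'].astype(int)[185:215,395:428]; m=(f[...,2]-f[...,0]>50); v,u=np.nonzero(m); print(u.min()+395,u.max()+395,v.min()+185,v.max()+185, onz(t,u.mean()+395,v.mean()+185,.05))
print(R.as_matrix().round(2))
"
```

```text
t 17.18 p [ 0.5392 -0.0407  0.1916] z [-2.1e-03  6.0e-04 -1.0e+00] q [-0.295  0.117  1.704  0.     1.323 -1.887] F [-0.1 -0.6 -1.2] M [ 0.02 -0.02 -0.  ] op 0.584
tool F [ 0.1 -0.6  1.2] tool M [-0.02 -0.02  0.  ]
axial mm 104.41 lateral tool mm [ 51.68  -6.8  -90.46]
bright grey blobs [[334.0, 257.0, 90], [208.0, 275.0, 176], [204.0, 296.0, 66], [248.0, 330.0, 147], [221.0, 347.0, 247], [235.0, 362.0, 43], [240.0, 362.0, 48], [230.0, 363.0, 36], [224.0, 364.0, 31], [267.0, 366.0, 243]]
slide units [ 1.969 -4.074  1.831] tilt units [ 0.0004 -0.0002 -0.    ] deg 0.07
403 420 193 203 [ 0.60616782 -0.42577764  0.05      ]
[[-1.   -0.02 -0.  ]
 [-0.02  1.    0.  ]
 [ 0.    0.   -1.  ]]
```

drive_tool --deltas '[{"slide": [0.2, -0.4, 0], "delta_rot": [0, 0, 0], "hand": 0}, {"slide": [0.33, -0.68, 0], "delta_rot": [0, 0, 0], "hand": 0}, {"slide": [0.33, -0.68, 0], "delta_rot": [0, 0, 0], "hand": 0}, {"slide": [0.33, -0.68, 0], "delta_rot": [0, 0, 0], "hand": 0}, {"slide": [0.33, -0.68, 0.2], "delta_rot": [0, 0, 0], "hand": 0}]'

```text
time_s: 17.9
eef_pos: [0.4639, -0.2, 0.1844]
eef_rot: [0.002, -0.01, 1.0, -0.001]
wrist_force: [1.0, -0.9, -1.1]
opening: 0.586
```

drive_tool --deltas '[{"slide": [0.3, -0.6, 0.4], "delta_rot": [0, 0, 0], "hand": 0}, {"slide": [0.15, -0.35, 0.5], "delta_rot": [0, 0, 0], "hand": 0}, {"slide": [0, 0, 0.5], "delta_rot": [0, 0, 0], "hand": 0}, {"slide": [0, 0, 0.3], "delta_rot": [0, 0, 0], "hand": 0}, {"slide": [0, 0, 0], "delta_rot": [0, 0, 0], "hand": 0}]'

```text
time_s: 18.52
eef_pos: [0.4423, -0.2459, 0.0978]
eef_rot: [-0.0, -0.01, 1.0, 0.0]
wrist_force: [0.5, 0.5, -1.1]
opening: 0.592
```

```bash
python3 -c "
from h import *
chk('w18')
o,p,R=st()
need(p,R,np.array([TRAY[0],TRAY[1],-0.01]),np.array([0,0,-1.]))
s=ctrl.camera('side');cv2.imwrite('pics/s18.png',cv2.resize(s['frame'][100:250,230:440,::-1],None,fx=3.5,fy=3.5))
"
```

```text
t 18.52 p [ 0.4423 -0.2459  0.0978] z [-2.e-04  9.e-04 -1.e+00] q [-7.430e-01  1.540e-01  1.870e+00  1.000e-03  1.119e+00 -2.333e+00] F [ 0.5  0.5 -1.1] M [ 0.05  0.   -0.04] op 0.592
tool F [-0.5  0.5  1.1] tool M [-0.05 -0.    0.04]
axial mm 87.44 lateral tool mm [ 152.38 -210.24    3.15]
bright grey blobs [[358.0, 315.0, 31], [248.0, 330.0, 153]]
slide units [-0.016  0.004  2.175] tilt units [-0.0001  0.0003 -0.    ] deg 0.06
```

View pics/w18.png

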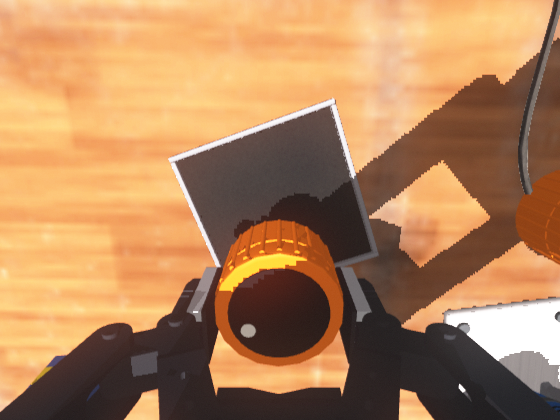

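View pics/s18.png

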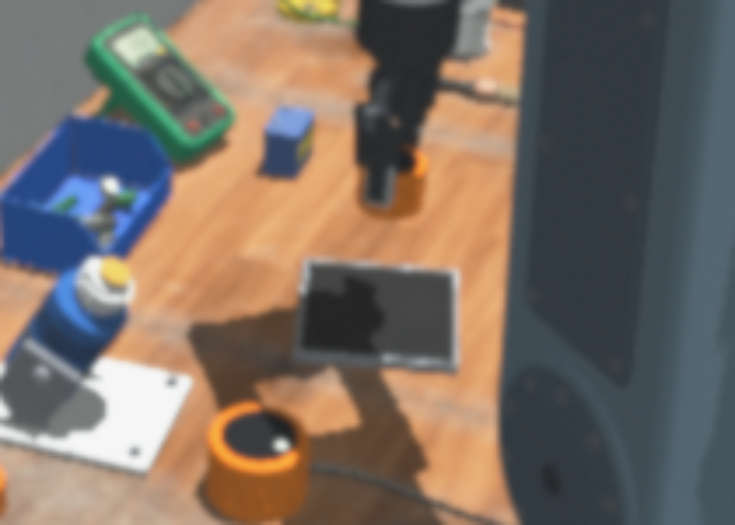

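drive_tool --deltas '[{"slide": [-0.01, 0, 0.35], "delta_rot": [0, 0, 0], "hand": 0}, {"slide": [0, 0, 0.5], "delta_rot": [0, 0, 0], "hand": 0}, {"slide": [0, 0, 0.5], "delta_rot": [0, 0, 0], "hand": 0}, {"slide": [0, 0, 0.4], "delta_rot": [0, 0, 0], "hand": 0}, {"slide": [0, 0, 0.2], "delta_rot": [0, 0, 0], "hand": 0}]'

```text
time_s: 19.25
eef_pos: [0.4433, -0.2461, -0.0006]
eef_rot: [-0.0, -0.01, 1.0, 0.0]
wrist_force: [-0.2, -0.8, -0.6]
opening: 0.587
```

drive_tool --deltas '[{"slide": [0, 0, 0.02], "delta_rot": [0, 0, 0], "hand": 0}, {"slide": [0, 0, 0.02], "delta_rot": [0, 0, 0], "hand": 0}, {"slide": [0, 0, 0.02], "delta_rot": [0, 0, 0], "hand": 0}, {"slide": [0, 0, 0.02], "delta_rot": [0, 0, 0], "hand": 0}, {"slide": [0, 0, 0.02], "delta_rot": [0, 0, 0], "hand": 0}]'

```text
time_s: 19.88
eef_pos: [0.444, -0.247, -0.0039]
eef_rot: [0.0, -0.01, 1.0, -0.0]
wrist_force: [-0.4, 0.1, -1.1]
opening: 0.585
```

```bash
python3 -c "
from h import *
chk('w19')
o,p,R=st()
need(p,R,np.array([TRAY[0],TRAY[1],-0.01]),np.array([0,0,-1.]))
s=ctrl.camera('side');cv2.imwrite('pics/s19.png',cv2.resize(s['frame'][130:230,280:400,::-1],None,fx=5,fy=5,interpolation=cv2.INTER_CUBIC))
"
```

```text
t 19.88 p [ 0.444  -0.247  -0.0039] z [ 9.e-04 -7.e-04 -1.e+00] q [-0.742  0.33   1.907  0.     0.904 -2.332] F [-0.4  0.1 -1.1] M [-0.02  0.01 -0.  ] op 0.585
tool F [0.4 0.1 1.1] tool M [0.02 0.01 0.  ]
axial mm -1.33 lateral tool mm [ 150.82 -211.21  104.95]
bright grey blobs [[248.0, 330.0, 160], [282.0, 368.0, 57]]
slide units [-0.004  0.011  0.119] tilt units [-0.0001  0.0002 -0.    ] deg 0.04
```

View pics/s19.png

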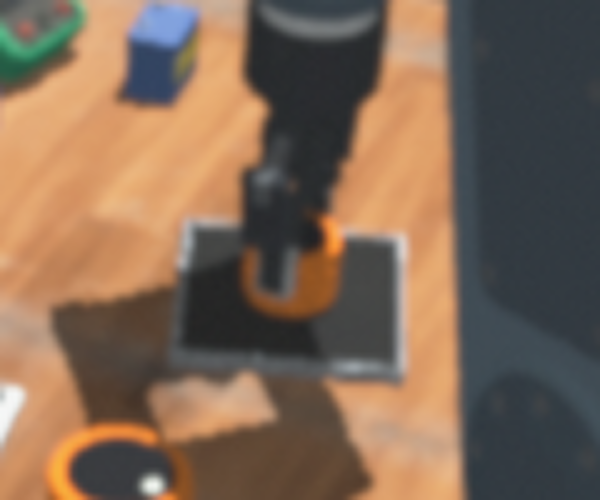

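No contact yet. Continuing down slowly, about 1 mm per row.

drive_tool --deltas '[{"slide": [0, 0, 0.02], "delta_rot": [0, 0, 0], "hand": 0}, {"slide": [0, 0, 0.02], "delta_rot": [0, 0, 0], "hand": 0}, {"slide": [0, 0, 0.02], "delta_rot": [0, 0, 0], "hand": 0}, {"slide": [0, 0, 0.02], "delta_rot": [0, 0, 0], "hand": 0}, {"slide": [0, 0, 0.01], "delta_rot": [0, 0, 0], "hand": 0}]'

```text
time_s: 20.6
eef_pos: [0.4438, -0.2468, -0.0087]
eef_rot: [0.0, -0.01, 1.0, -0.0]
wrist_force: [-0.6, 0.2, -1.1]
opening: 0.59
```

drive_tool --deltas '[{"slide": [0, 0, 0.01], "delta_rot": [0, 0, 0], "hand": 0}, {"slide": [0, 0, 0.01], "delta_rot": [0, 0, 0], "hand": 0}, {"slide": [0, 0, 0], "delta_rot": [0, 0, 0], "hand": 0}, {"slide": [0, 0, 0], "delta_rot": [0, 0, 0], "hand": 0}, {"slide": [0, 0, 0], "delta_rot": [0, 0, 0], "hand": 0}]'

```text
time_s: 21.22
eef_pos: [0.4438, -0.2468, -0.009]
eef_rot: [0.0, -0.01, 1.0, -0.0]
wrist_force: [-2.0, 2.5, 6.4]
opening: 0.591
```

Contact: 7 N upward at TCP z = −9 mm, against −10 mm expected. Releasing.

drive_tool --deltas '[{"slide": [0, 0, -0.01], "delta_rot": [0, 0, 0], "hand": 0}, {"slide": [0, 0, 0], "delta_rot": [0, 0, 0], "hand": 1}, {"slide": [0, 0, 0], "delta_rot": [0, 0, 0], "hand": 1}, {"slide": [0, 0, 0], "delta_rot": [0, 0, 0], "hand": 1}, {"slide": [0, 0, 0], "delta_rot": [0, 0, 0], "hand": 1}]'

```text
time_s: 21.85
eef_pos: [0.4438, -0.2468, -0.0091]
eef_rot: [0.0, -0.01, 1.0, -0.0]
wrist_force: [-0.3, 0.3, -0.2]
opening: 1.002
```

```bash
python3 -c "
from h import *
chk('w20')"
```

```text
t 21.85 p [ 0.4438 -0.2468 -0.0091] z [ 4.e-04 -2.e-04 -1.e+00] q [-0.742  0.34   1.907  0.     0.893 -2.332] F [-0.3  0.3 -0.2] M [-0.03 -0.04  0.01] op 1.002
tool F [0.3 0.3 0.2] tool M [ 0.03 -0.04 -0.01]
axial mm -5.82 lateral tool mm [ 150.95 -211.11  110.19]
bright grey blobs [[248.0, 331.0, 163]]
```

View pics/w20.png

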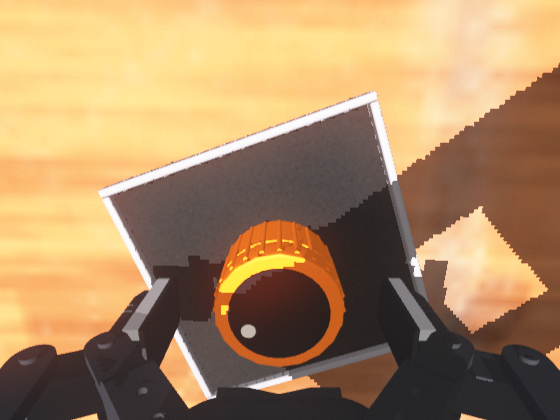

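The fingers are clear on both sides and the cap stands at about (280,310). Withdrawing straight up.

drive_tool --deltas '[{"slide": [0, 0, -0.1], "delta_rot": [0, 0, 0], "hand": 1}, {"slide": [0, 0, -0.3], "delta_rot": [0, 0, 0], "hand": 1}, {"slide": [0, 0, -0.5], "delta_rot": [0, 0, 0], "hand": 1}, {"slide": [0, 0, -0.7], "delta_rot": [0, 0, 0], "hand": 1}, {"slide": [0, 0, -0.7], "delta_rot": [0, 0, 0], "hand": 1}]'

```text
time_s: 22.52
eef_pos: [0.4439, -0.2468, 0.1081]
eef_rot: [0.001, -0.01, 1.0, -0.001]
wrist_force: [0.1, -0.4, 0.9]
opening: 0.997
```

drive_tool --deltas '[{"slide": [0, 0, -0.7], "delta_rot": [0, 0, 0], "hand": 1}, {"slide": [0, 0, -0.7], "delta_rot": [0, 0, 0], "hand": 1}, {"slide": [0, -0.5, -0.3], "delta_rot": [0, 0, 0], "hand": 1}, {"slide": [0, -0.5, 0], "delta_rot": [0, 0, 0], "hand": 1}, {"slide": [0, -0.5, 0], "delta_rot": [0, 0, 0], "hand": 1}]'

```text
time_s: 23.15
eef_pos: [0.4449, -0.3229, 0.1906]
eef_rot: [0.0, -0.01, 1.0, 0.0]
wrist_force: [-0.0, 0.2, -0.4]
opening: 1.0
```

drive_tool --deltas '[{"slide": [0, -0.6, 0], "delta_rot": [0, 0, 0], "hand": 1}, {"slide": [0, -0.6, 0], "delta_rot": [0, 0, 0], "hand": 1}, {"slide": [0, -0.2, 0], "delta_rot": [0, 0, 0], "hand": 1}, {"slide": [0, 0, 0], "delta_rot": [0, 0, 0], "hand": 1}, {"slide": [0, 0, 0], "delta_rot": [0, 0, 0], "hand": 1}]'

```text
time_s: 23.78
eef_pos: [0.4465, -0.3907, 0.1905]
eef_rot: [-0.0, -0.01, 1.0, 0.0]
wrist_force: [0.5, 0.1, 0.5]
opening: 1.004
```

```bash
python3 -c "
from h import *
rep()
t=ctrl.camera('top');s=ctrl.camera('side')
cv2.imwrite('pics/t21.png',t['frame'][:,:,::-1]);cv2.imwrite('pics/s21.png',s['frame'][:,:,::-1])
for c in (t,s):
  print('exp top',proj(c,np.array([.4438,-.2468,.045])))
"
```

```text
t 23.77 p [ 0.4465 -0.3907  0.1905] z [-1.e-04  9.e-04 -1.e+00] q [-0.919  0.233  1.572  0.     1.337 -2.51 ] F [0.5 0.1 0.5] M [ 0.03 -0.03  0.03] op 1.004
exp top [347.27721421 248.14873444]
exp top [338.18889388 177.54063687]
```

View pics/t21.png

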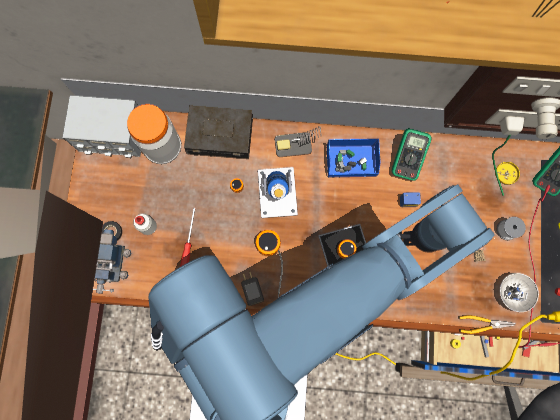

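View pics/s21.png

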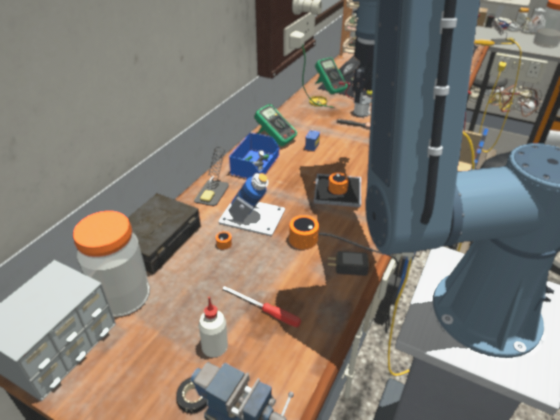

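The cap stands in the tray at top (347,248) and side (339,180), as predicted. The bottle, pack and screwdriver are where they were. Handing in after one last crop check.

```bash
python3 -c "
from h import *
s=ctrl.camera('side');cv2.imwrite('pics/s22.png',cv2.resize(s['frame'][160:220,300:380,::-1],None,fx=7,fy=7,interpolation=cv2.INTER_CUBIC))
a0=cv2.imread('pics/side0.png').astype(int);b=s['frame'][:,:,::-1].astype(int);d=abs(a0-b).max(2)
for n,(x0,y0,x1,y1) in dict(bottle=(198,295,230,360),pack=(304,128,322,152),driver=(220,284,302,328)).items(): print(n,(d[y0:y1,x0:x1]>40).mean().round(3))
"
```

```text
bottle 0.0
pack 0.0
driver 0.215
```

View pics/s22.png

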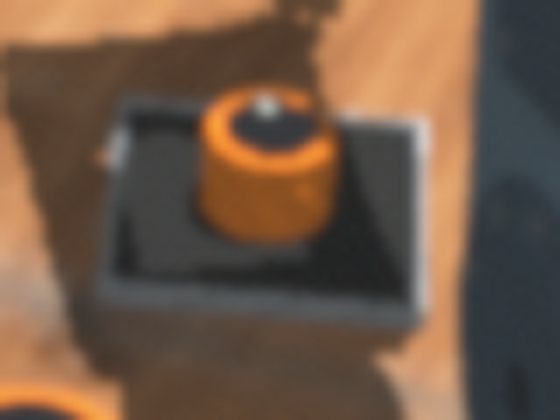

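The cap is upright and flat in the tray. The screwdriver region differs from the first picture only by the arm's shadow, and its outline from (223,290) to (299,323) has not moved.

```bash
python3 -c "
from bench import ctrl
print(ctrl.hand_in())"
```

```text
the job is handed in; nothing more can be done
None
```

The cap is off the tube and stands upright, open side down, near the centre of the grey tray. The job was handed in at about 24 s. I unscrewed it anticlockwise by 5.07 rad in one grip, following the thread's rise. Forces stayed below about 7 N, and a 2 mm test pull showed 0.9 N before I lifted it off along the axis.

**Went wrong first:** my first attempt to grip closed on top of the cap and pressed it with about 18 N. The fingertips turned out to be about 29 mm behind the reported TCP, so I opened, went 25 mm deeper and gripped properly. The cap did not shift in the fingers after that.

**Last checks:**
- **Cap:** it was where I expected it in both the top and side views, flat on the tray floor. The arm was clear and touching nothing.
- **Bottle and battery pack:** unchanged in the side view compared with the first picture.
- **Screwdriver:** about 21% of the pixels around it changed. I put that down to the arm's shadow, because its outline is in the same place.

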